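# Hold back the belt tensioner of the bench lap

### The job

The drive belt of the bench lap is to be changed: lift the loose cover plate off its two pins, lay it gently, handle up, flat in the middle of the green mat and let it go. Then take the black grip of the spring-loaded tension slide inside the open chamber, draw it out towards the front until its yellow pointer stands over the red index clip, and finish while still holding it there against the spring, so that a colleague can slip the new belt on. Leave the index clip where it is set, touch nothing to the copper lap disc, and leave the other things on the bench alone.

Things in the scene. Friction and masses are not known exactly. Their poses are not given: they have to be found in the camera images.
- machine: Grey bench lap, 236 (x) x 300 (y) x 105 mm (z, flat top), fixed. Origin: centre of its underside; x points from its front to its back, y to its left, z up. Left half (+y): copper lap in a black splash ring, up to 127 mm high, knob and switch in front, steel post up to 175 mm at the far left corner. Right half (-y): belt-drive chamber under the cover plate. No belt is fitted.
- chamber (a point): Centre of the chamber's floor, 55 mm above the machine's underside; axes as the machine's. Chamber inside: 200 (x) x 136 (y) mm, 50 mm deep, open on top once uncovered. Two pins, 6 mm thick, rise 12 mm from its rim, 107 mm before and behind this point (x). In it: the tension slide along the middle, a scale ledge on the right wall, a motor pulley (36 mm) far right at x 70, y -46 mm.
- lap: Copper lap disc, 127 mm across, 10 mm thick, with a brass nut, on the left half of the machine at x 40, y 76 mm in the machine's frame; origin at the centre of its underside, 111 mm above the machine's underside. It stands still and must not be touched.
- cover: Loose aluminium cover plate of the chamber, 234 (x) x 146 (y) x 4 mm, 0.2 to 0.45 kg, with a hole (about 9 mm) 107 mm to each side of its centre along x, dropped over the two pins; axes parallel to the machine's at the start. Origin: centre of its underside, then on the rim at x 0, y -75, z 105 mm in the machine's frame. Raised 12 mm it is free of the pins.
- cover_grip (a point): Centre of the black handle bar of the cover plate: bar 12 mm thick (x) x 84 mm long (y) x 16 mm high on two posts, its centre 30 mm above the plate's underside, over the middle of the plate; axes as the plate's.
- tension (a joint): Travel of the tension slide in m: 0 = home, where its spring draws it towards the back; grows as the grip is drawn to the front (the machine's -x); end stop at 0.045. Spring pull about 5 N at home, rising 1.5 N per 10 mm, about 8 to 11 N at the red index; it springs back at once when let go.
- slide_grip (a point): Centre of the black grip upright on the tension slide, 12 (x) x 46 (y) x 22 mm (z); axes as the machine's. At home at x -22, y -75, z 90 mm in the machine's frame (top 4 mm below the rim, under the cover at first); moves along the machine's x. The slide's plate lies 24 mm below this point; free space before the grip 72 mm, behind it 56 mm (then a brass roller), at home.
- pointer (a point): Tip of the yellow pointer of the tension slide, a bar 2 mm wide pointing sideways (the machine's -y) over the scale ledge; 52 mm behind (+x) and 60 mm to the right (-y) of the grip's centre; moves with the slide.
- red_band (a point): Middle of the top of the red index clip, 12 mm (x) x 22 mm (y), on the white scale ledge; axes parallel to the machine's. The pointer is over it when the two have the same x in the machine's frame. At home the pointer is 18 to 34 mm behind it (+x). Held by friction: a push can shift it.
- mat: Green bench mat, 290 (x) x 210 (y) x 4 mm, fixed flat on the bench to one side of the machine, left or right; origin at the centre of its underside, on the bench.
- tray: Wooden tray with gravers, 270 (x) x 190 (y) x 28 mm, fixed on the other side of the machine; origin at the centre of its underside.
- oil_bottle: Clear bottle with black cap, 42 mm across, 105 mm high, standing; bystander; origin at the centre of its underside.
- wax_tin: Low dark tin, 64 mm across, 40 mm high; bystander; origin at the centre of its underside.
- bench_block: Steel bench block 64 x 64 x 22 mm; bystander; origin at the centre of its underside.
- hammer: Hammer lying on the bench, about 220 mm long; bystander; origin under its middle.
- screwdriver: Screwdriver lying on the bench, about 170 mm long; bystander; origin under its middle.
- ring_stand: Tapered steel ring mandrel on a round foot, 68 mm across the foot, 153 mm high; bystander; origin at the centre of its underside.

How it is judged (in metres and radians):
On the way, in this order (a step that is already met when the one before it is completed fails the run):
1. the cover plate is lifted clear of its pins (z of cover_grip in the frame of machine above 0.15 m), for 0.05 s.
2. the cover plate lies flat on the green mat, handle up, let go (horizontal distance between cover_grip and mat below 0.06 m and height (world z) of cover_grip below 0.04 m and angle between cover_grip's own z axis and vertical below 0.08 rad and contact force between the fingers and cover below 0.1 N and linear speed of cover below 0.02 m/s), for 0.2 s.
At the end, for the whole second after the job is handed in: The robot is still holding the tension slide with its fingers (contact over 3 N), at rest, its pointer over the red index clip (within 6 mm of its middle along the slide), while the cover plate lies at rest, flat and handle up on the green mat (centres within 60 mm), not touched by the fingers (all of step 2 and x of pointer in the frame of red_band between -0.006 and 0.006 m and contact force between the fingers and tension above 3 N and velocity of joint tension between -0.01 and 0.01 m/s); the arm keeps its last pose, push and grip.
It fails at once if the cover plate is dropped: it comes down on the mat or bench at over 0.5 m/s (height (world z) of cover below 0.03 m and linear speed of cover above 0.5 m/s).
It fails at once if the red index clip is shifted by more than 4 mm (distance of red_band from where it was at the start of the episode above 0.004 m).
It fails at once if the copper lap disc is touched with more than 2 N (contact force between lap and anything else above 2 N).
It fails at once if a bystander (bottle, tin, block, hammer, screwdriver, ring mandrel) is moved by more than 30 mm or knocked over (distance of any of oil_bottle, wax_tin, bench_block, hammer, screwdriver, ring_stand from where it was at the start of the episode above 0.03 m or angle between any of oil_bottle, ring_stand, wax_tin's own z axis and vertical above 0.5 rad).
It also fails if it takes over 51 s, if anything falls off the work surface, if the arm or the gripper's body presses on something with over 40 N, if the wrist force passes 120 N, or if a joint passes its speed limit or range.

### The arm

A 6-joint arm with a two-finger parallel gripper is mounted at the origin on the work surface. World frame = base frame: x ahead of the robot, y to its left, z up, the work surface at z = 0. Lengths are in mm, angles in rad, forces in N, time in s.
With the tool pointing down it reaches from about 400 to 925 mm from the base axis. Payload 12.5 kg.
Tool frame: the origin (TCP) lies at the centre of the arm's flange, where the gripper is bolted on; the fingertips stand 190 mm ahead of it and the grasp point (between the pads) lies 171 mm ahead of it; z points along the fingers, y is the line along which they close (so a half turn about z gives the same grasp; the last joint's range is limited). The gripper opens to 95 mm and grips with 3 to 60 N. Pads are 20 mm wide; open, the fingers measure 119 mm over their backs; the gripper's body (75 mm by 180 mm) begins 59 mm behind the grasp point.
Start: joints at [-1.213, 0.491, 1.559, -0, 1.092, -0.106], TCP at [279.612, -558.965, 404.761] pointing down, gripper open.
Joint ranges: [-3.1, 3.1], [-0.84, 2.19], [0.05, 2.79], [-1.13, 4.28], [0.06, 2.93], [-2.69, 2.69]. Speed limits (rad/s): [2.22, 2.22, 2.79, 3.14, 3.14, 3.14].

### API

Orientations are given as [roll, pitch, yaw] about the fixed x, y, z axes, in that order (R = Rz(yaw) Ry(pitch) Rx(roll)).
In Python, from cell import env, read_camera, search_frame, cut_out gives the robot as it stands. The module is installed in compiled form; this text tells all that it offers.
- The arm moves only by the tool move_arm, never from a script. Its argument "commands" is a list of rows, each a list of 3 entries, a list of its own where there are three numbers: the shift along the world's x, y, z normalised to -1 to 1, where 1 is 0.03 m, then the turn about the world's z normalised to -1 to 1, where 1 is 0.08 rad, then the opening, from -1 (shut) to 1 (fully open), so that 0 is half open. A call has 1 to 20 rows; each row shifts and turns the commanded pose from where the row before left it; what a row does not reach is not made up. A row lasts 1/12 s, in which the tool goes at most 41.7 mm and 7.16 degrees, less where a joint would pass 70% of its speed; a pose out of reach is approached as far as the arm can. A call with a number of a shift or a turn outside -1 to 1 is refused whole. A call with a gripper value outside its range is refused whole. The fingers move at their own pace and stop on an object; the grip force is fixed at half the most. Time passes only in rows, so rows that do not move let the fingers close. It gives the time, the measured TCP pose, the force, the opening and the grip force at its end, in the units of the state.
- env.state(): the state, without advancing time (a new reading comes with each control period).
- read_camera(name): name is "side" or "top" or "wrist"; returns a dict with "image" (400x640x3 uint8, red, green, blue), "fx", "fy", "cx", "cy" (pixels), "rvec" (rotation vector, rad) and "tvec" (3), from world to camera coordinates, as OpenCV has them. Camera axes: x right, y down, z forward; pixel columns grow to the right and rows downward; lengths in mm; the calibration is good to about 2 mm. A picture is of the moment at which its call begins. There is no depth.
- env.job_done(): hands the job in; it is judged then, once.
Trained networks look in a picture, given as the dict that the camera call returned (one of the last four; its "shot" number tells which), for a name from the list of things; names that differ only in an ending like _2 or _b are one class to them, and where a whole thing is asked for, a point or a joint stands for the part that bears it (a point fixed in the world has none). Each returns a list of dicts, best first, with "confidence" (0 to 1); they miss things now and then, are a little off and sometimes report something else, mostly with a low value. They report only what shows in the picture. A call takes as long as a camera call.
- search_frame(thing, picture): "at" ([column, row] in pixels, amid what is visible of it).
- cut_out(thing, picture): "region" (400x640 bool, what is visible of it) and "at" ([column, row] in pixels, amid what is visible of it).
The state is a dict: "t": time; "joints": joint angles; "qvel": joint speeds; "tau": joint torques, N m; "eef_pos": TCP position; "tcp_rot": TCP orientation; "ft_force": force on the tool from outside, world axes, zero at the start; "moment": the same for the moment, N m; "opening": opening from 0.0 (shut) to 1.0 (fully open); "grip_force": force on a finger pad.
Only numpy, scipy, OpenCV 4.12 (cv2) and the standard library are available. Lean on these libraries where they do the work, as an engineer would, in place of code of your own. Each camera call takes 0.05 s, during which the arm holds its last target. There are 200 camera calls.

## Working session

There is one attempt and no reset: what is moved stays moved. The work goes in short steps, Python scripts to look and compute and a tool call to move; the robot and the scene stay as the last step left them, time stands still between calls to the robot, and variables do not carry over. Pictures are saved under pics/ and viewed, at most 10 in all, crops included, and the job is handed in when it is done.

Besides the shell and the picture viewer there is one more tool, called after "Request:" in YAML: its name, and indented under it one key for each argument. move_arm: Moves the arm, as the interface text tells. Its arguments: {"type":"object","properties":{"commands":{"type":"array","items":{"type":"array"}}},"required":["commands"]}

```bash
mkdir -p pics; cat > h.py <<'E'
import numpy as np, cv2
from cell import env, read_camera, search_frame, cut_out
def ray(p,uv):
    R=cv2.Rodrigues(np.array(p["rvec"],float))[0]; t=np.array(p["tvec"],float).ravel()
    d=R.T@np.array([(uv[0]-p["cx"])/p["fx"],(uv[1]-p["cy"])/p["fy"],1.]); return -R.T@t,d
def atz(p,uv,z):
    o,d=ray(p,uv); return o+d*(z-o[2])/d[2]
def proj(p,X):
    K=np.array([[p["fx"],0,p["cx"]],[0,p["fy"],p["cy"]],[0,0,1.]])
    return cv2.projectPoints(np.array(X,float).reshape(-1,3),np.array(p["rvec"],float),np.array(p["tvec"],float),K,None)[0].reshape(-1,2)
def save(p,n): cv2.imwrite("pics/"+n,p["image"][:,:,::-1])
E
python3 - <<'E'
from h import *
np.set_printoptions(precision=1,suppress=True)
s=env.state(); print({k:np.round(s[k],3) for k in("t","eef_pos","tcp_rot","ft_force","opening")})
P={n:read_camera(n) for n in("top","side")}
cv2.imwrite("pics/a.png",cv2.resize(np.vstack([P["top"]["image"],P["side"]["image"]])[:,:,::-1],(480,600),interpolation=cv2.INTER_AREA)); 
save(P["top"],"top.png")
for n,p in P.items():
    print(n,ray(p,(320,200)))
    for th,z in dict(machine=105,cover=107,cover_grip=140,mat=4,tray=28,lap=121,oil_bottle=50,wax_tin=40,bench_block=22,hammer=10,screwdriver=10,ring_stand=75).items():
        r=cut_out(th,p)[:1]
        for q in r:
            m=q["region"].astype(np.uint8); c=max(cv2.findContours(m,0,1)[0],key=cv2.contourArea)
            print(th,round(q["confidence"],2),np.array(q["at"]),atz(p,q["at"],z), m.sum())
            if th in("cover","mat","machine","cover_grip") and n=="top":
                b=cv2.boxPoints(cv2.minAreaRect(c)); print(np.array([atz(p,u,z)[:2] for u in b]).tolist())
E
```

```text
{'t': np.float64(0.0), 'eef_pos': array([ 279.6, -558.9,  404.1]), 'tcp_rot': array([-3.1, -0. ,  0.5]), 'ft_force': array([0.5, 0.4, 0.6]), 'opening': np.float64(0.999)}
top (array([ 185.3,   -3.2, 1833.6]), array([ 0.2, -0. , -1. ]))
machine 0.6 [292.  205.5] [569.6  88.9 105. ] 2739
[[445.09784696482996, 173.58099562420315], [705.7426469212752, 177.1553658826198], [703.1389125115987, -120.8739144514262], [442.8096730936609, -115.19204487829869]]
cover 0.69 [326.5 204.2] [575.4 -41.9 107. ] 2317
[[460.6352741749214, 24.094129312487585], [695.0727874368943, 19.20172812468584], [691.2165854514528, -130.60359114804942], [457.063127983609, -121.52209020146717]]
cover_grip 0.71 [332.7 204.5] [567.  -64.2 140. ] 2306
[[684.2249944785326, 21.5629316638579], [685.5033725013972, -121.7863932989846], [452.95273596011214, -120.4015019254796], [451.6770044384433, 18.884872008954066]]
mat 0.76 [221.2 229.9] [490.3 373.5   4. ] 3836
[[347.5576764798392, 485.41319844291303], [648.3163293329269, 468.5656056879483], [623.3884827171263, 253.26936526636385], [324.42568851791987, 277.3944819509265]]
t
[... 366 characters left out ...]
215
side (array([ 505.2, 1337.5,  976.6]), array([ 0. , -0.8, -0.5]))
machine 0.95 [311. 233.] [583.  165.7 105. ] 2880
cover 0.63 [318.3 199.8] [564.9 -61.5 107. ] 1087
cover_grip 0.95 [316.5 198.6] [570.2 -17.3 140. ] 1049
mat 0.64 [336.4 294.6] [488.8 371.7   4. ] 3965
tray 0.95 [335.4 179.6] [ 493.6 -378.3   28. ] 1336
lap 0.75 [299.1 219.4] [631.  102.7 121. ] 555
oil_bottle 0.72 [334.7 180.5] [ 497.2 -329.6   50. ] 1354
wax_tin 0.62 [377.6 255.3] [339.7 207.2  40. ] 270
bench_block 0.67 [278.9 192.3] [ 757.6 -260.1   22. ] 154
hammer 0.47 [352.6 158.9] [ 399.4 -647.7   10. ] 189
screwdriver 0.63 [364.2 343.4] [408.2 570.2  10. ] 116
ring_stand 0.69 [263.5 265.6] [736.9 314.2  75. ] 365
```

View pics/top.png

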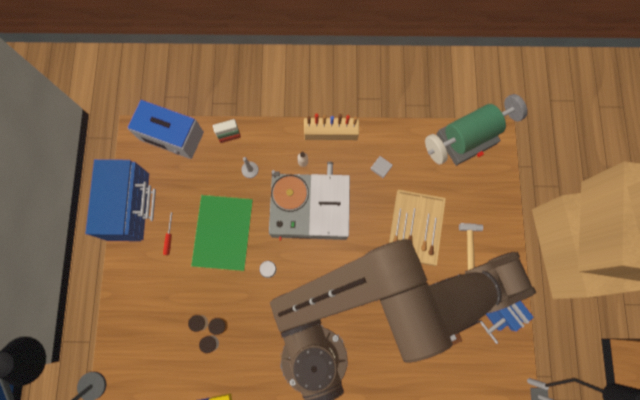

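The top view shows the machine at px (270-350, 172-238), the cover handle at about (329,203) and the mat at (223,232). The wax tin is at (267,269) and the ring stand at (249,168). I'll move above the cover for a wrist view.

Request:
move_arm:
  commands:
    - [[0.55,0.95,0],0.77,1]
    - [[0.55,0.95,0],0.77,1]
    - [[0.55,0.95,0],0.77,1]
    - [[0.55,0.95,0],0.77,1]
    - [[0.55,0.95,0],0.77,1]
    - [[0.55,0.95,0],0.77,1]
    - [[0.55,0.95,0],0.77,1]
    - [[0.55,0.95,0],0.77,1]
    - [[0.55,0.95,0],0.77,1]
    - [[0.55,0.95,0],0.77,1]
    - [[0.55,0.95,0],0.77,1]
    - [[0.55,0.95,0],0.77,1]
    - [[0.55,0.95,0],0.77,1]
    - [[0.55,0.95,0],0.77,1]
    - [[0.55,0.95,0],0.77,1]
    - [[0.55,0.95,0],0.77,1]
    - [[0.55,0.95,0],0.77,1]
    - [[0.3,0.7,0],0.77,1]
    - [[0,0,0],0,1]
    - [[0,0,0],0,1]

```text
t: 2.97
eef_pos: [569.3, -52.6, 404.6]
tcp_rot: [-3.141, 0.0, 1.574]
ft_force: [0.2, -0.9, -0.1]
opening: 1.001
grip_force: 0.0
```

```bash
python3 - <<'E'
from h import *
np.set_printoptions(precision=1,suppress=True)
s=env.state(); print(s["eef_pos"],np.round(s["tcp_rot"],3),np.round(s["joints"],2))
p=read_camera("wrist"); save(p,"w1.png"); print(ray(p,(320,200)))
for th,z in dict(cover=109,cover_grip=143,machine=105).items():
    for q in cut_out(th,p)[:1]:
        c=max(cv2.findContours(q["region"].astype(np.uint8),0,1)[0],key=cv2.contourArea)
        b=cv2.boxPoints(cv2.minAreaRect(c)); print(th,q["confidence"],q["at"],atz(p,q["at"],z),b.tolist(),[atz(p,u,z)[:2].round(1).tolist() for u in b])
E
```

```text
[569.3 -52.6 404.6] [-3.1  0.   1.6] [-0.2  0.4  1.7 -0.   1.  -0.2]
(array([569.3,  29.3, 383.1]), array([-0. , -0.3, -1. ]))
cover 0.82 [327.0, 181.6] [571.4 -40.5 109. ] [[182.51214599609375, 264.4408874511719], [187.0302734375, 102.91692352294922], [472.11492919921875, 110.89132690429688], [467.5968017578125, 272.415283203125]] [[435.9, -121.2], [457.6, 25.0], [689.5, 19.3], [705.0, -128.8]]
cover_grip 0.81 [324.8, 177.4] [569.5 -28.6 143. ] [[182.65548706054688, 265.0223693847656], [187.03890991210938, 103.56668090820312], [471.2909240722656, 111.28390502929688], [466.9075012207031, 272.7395935058594]] [[452.5, -103.1], [471.4, 25.1], [674.1, 20.2], [687.6, -109.5]]
```

View pics/w1.png

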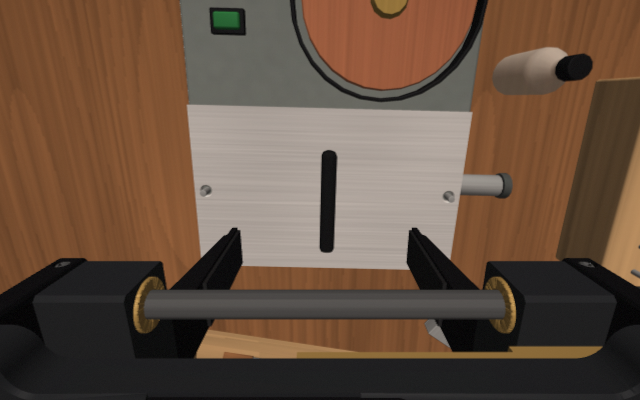

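The wrist view shows the handle bar from (329,151) to (327,252) and the pins at (205,190) and (448,197). The fingers hang to the right of the plate (−y).

```bash
python3 - <<'E'
from h import *
p=read_camera("wrist")
im=p["image"].astype(int); 
m=np.zeros((400,640),np.uint8); m[140:262,300:355]=(im.sum(2)[140:262,300:355]<150)
n,l,st,c=cv2.connectedComponentsWithStats(m); i=1+st[1:,4].argmax(); print(st[i],c[i])
a,b=[atz(p,u,143) for u in((328.5,151.5),(327,252))]
print("bar ends",a,b,(a+b)/2,"yaw",np.arctan2(*(-(b-a)[[0]],-(b-a)[[1]])) )
f,g=atz(p,(205,190),115),atz(p,(448,197),115); print("pins",f,g,(f+g)/2,np.linalg.norm(g-f),"yaw",np.arctan2((g-f)[1],(g-f)[0]))
E
```

```text
[ 321  148   16  102 1394] [328.07747489 197.33572453]
bar ends [571.88973782 -10.80297321 143.        ] [570.88249343 -92.92110888 143.        ] [571.38611562 -51.86204105 143.        ] yaw [0.01226518]
pins [466.36556414 -48.29429059 115.        ] [675.36958691 -54.73502658 115.        ] [570.86757552 -51.51465858 115.        ] 209.10323911895838 yaw -0.030806576164137366
```

Request:
move_arm:
  commands:
    - [[0.07,0,-0.8],-0.3,1]
    - [[0,0,-0.8],0,1]
    - [[0,0,-0.8],0,1]
    - [[0,0,-0.6],0,1]
    - [[0,0,-0.23],0,1]
    - [[0,0,0],0,1]
    - [[0,0,0],0,-1]
    - [[0,0,0],0,-1]
    - [[0,0,0],0,-1]
    - [[0,0,0],0,-1]
    - [[0,0,0],0,-1]
    - [[0,0,0],0,-1]
    - [[0,0,0],0,-1]
    - [[0,0,0],0,-1]

```text
t: 4.38
eef_pos: [571.2, -53.4, 308.0]
tcp_rot: [3.141, 0.0, 1.549]
ft_force: [-0.4, -0.0, -0.3]
opening: 0.496
grip_force: 0.0
```

Request:
move_arm:
  commands:
    - [[0,0,0],0,-1]
    - [[0,0,0],0,-1]
    - [[0,0,0],0,-1]
    - [[0,0,0],0,-1]
    - [[0,0,0],0,-1]
    - [[0,0,0],0,-1]
    - [[0,0,0],0,-1]
    - [[0,0,0],0,-1]
    - [[0,0,0],0,-1]

```text
t: 5.13
eef_pos: [571.2, -53.5, 307.9]
tcp_rot: [3.141, 0.0, 1.549]
ft_force: [0.1, 0.4, 0.3]
opening: 0.126
grip_force: 30.0
```

Request:
move_arm:
  commands:
    - [[0,0,0.15],0,-1]
    - [[0,0,0.3],0,-1]
    - [[0,0,0.4],0,-1]
    - [[0,0,0.5],0,-1]
    - [[0,0,0.6],0,-1]
    - [[0,0,0.6],0,-1]
    - [[0,0,0.5],0,-1]
    - [[0,0,0.3],0,-1]
    - [[0,0,0.15],0,-1]
    - [[0,0,0],0,-1]
    - [[0,0,0],0,-1]

```text
t: 6.05
eef_pos: [571.0, -53.5, 412.4]
tcp_rot: [-3.141, -0.0, 1.549]
ft_force: [0.1, -0.5, -3.3]
opening: 0.119
grip_force: 30.0
```

```bash
python3 - <<'E'
from h import *
s=env.state(); print(s["eef_pos"],s["ft_force"],s["opening"])
P={n:read_camera(n) for n in("side","top","wrist")}
im=np.vstack([P["side"]["image"][120:320,140:500],P["wrist"]["image"][::2,::2][:,:].copy() if 0 else cv2.resize(P["wrist"]["image"],(360,225))])
cv2.imwrite("pics/b.png",im[:,:,::-1])
p=P["top"]
# red markers etc; mat by colour
hsv=cv2.cvtColor(p["image"],cv2.COLOR_RGB2HSV); m=cv2.inRange(hsv,(50,150,40),(75,255,255)); m[:,:180]=0;m[:,265:]=0;m[:180]=0;m[285:]=0
c=max(cv2.findContours(m,0,1)[0],key=cv2.contourArea); r=cv2.minAreaRect(c); print(r)
b=[atz(p,u,4)[:2] for u in cv2.boxPoints(r)]; print(np.round(b,1).tolist(),np.mean(b,0))
E
```

```text
[571.03606463 -53.45375762 412.42604717] [ 0.08152886 -0.54861082 -3.26200955] 0.11861258607781514Traceback (most recent call last):
  File "<stdin>", line 9, in <module>
ValueError: max() iterable argument is empty
```

View pics/b.png

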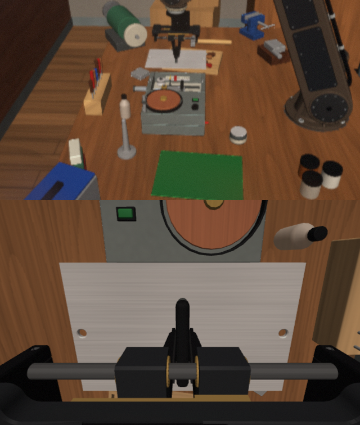

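The plate is off the pins and hanging level; the mat centre is at about (490,372).

Request:
move_arm:
  commands:
    - [[-0.15,0.4,0],-0.05,-1]
    - [[-0.15,0.7,0],-0.05,-1]
    - [[-0.15,0.9,0],-0.05,-1]
    - [[-0.15,0.9,0],-0.05,-1]
    - [[-0.15,0.9,0],-0.05,-1]
    - [[-0.15,0.9,0],-0.05,-1]
    - [[-0.15,0.9,0],-0.05,-1]
    - [[-0.15,0.9,0],-0.05,-1]
    - [[-0.15,0.9,0],-0.05,-1]
    - [[-0.15,0.9,0],-0.05,-1]
    - [[-0.15,0.9,0],-0.05,-1]
    - [[-0.15,0.9,0],-0.05,-1]
    - [[-0.15,0.9,0],0,-1]
    - [[-0.15,0.9,0],0,-1]
    - [[-0.15,0.9,0],0,-1]
    - [[-0.15,0.7,0],0,-1]
    - [[-0.15,0.4,0],0,-1]
    - [[-0.15,0.28,0],0,-1]
    - [[0,0,0],0,-1]
    - [[0,0,0],0,-1]

```text
t: 7.87
eef_pos: [490.0, 371.6, 412.7]
tcp_rot: [-3.141, 0.001, 1.501]
ft_force: [-0.6, -0.5, -3.0]
opening: 0.126
grip_force: 30.0
```

```bash
python3 - <<'E'
from h import *
s=env.state(); print(s["eef_pos"],s["ft_force"],s["opening"])
P={n:read_camera(n) for n in("side","top")}
im=np.vstack([cv2.resize(P["side"]["image"][200:340,220:460],(480,280)),cv2.resize(P["top"]["image"][150:290,160:400],(480,280))])
cv2.imwrite("pics/c.png",im[:,:,::-1])
for n,p in P.items():
  for q in cut_out("cover",p)[:1]: print(n,q["confidence"],atz(p,q["at"],211))
E
```

```text
[489.95706316 371.63954852 412.69708639] [-0.59442845 -0.47243811 -3.0180435 ] 0.1261839225368858
side 0.9 [484.19814498 376.36652218 211.        ]
top 0.67 [550.44403797 327.65609118 211.        ]
```

View pics/c.png

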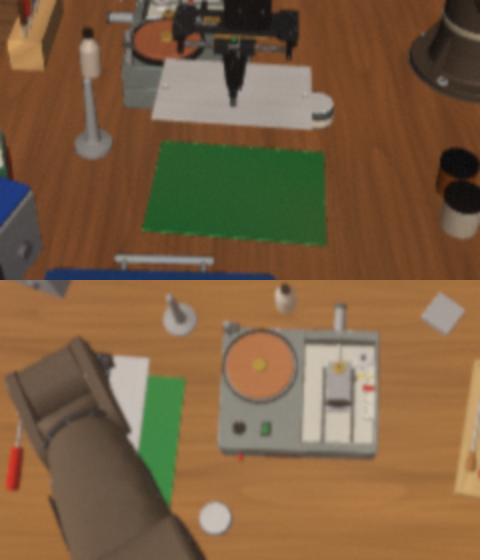

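Request:
move_arm:
  commands:
    - [[0,0,-0.4],0,-1]
    - [[0,0,-0.8],0,-1]
    - [[0,0,-0.9],0,-1]
    - [[0,0,-0.9],0,-1]
    - [[0,0,-0.9],0,-1]
    - [[0,0,-0.9],0,-1]
    - [[0,0,-0.7],0,-1]
    - [[0,0,-0.5],0,-1]
    - [[0,0,-0.3],0,-1]
    - [[0,0,-0.2],0,-1]
    - [[0,0,-0.1],0,-1]
    - [[0,0,-0.1],0,-1]
    - [[0,0,-0.05],0,-1]
    - [[0,0,-0.05],0,-1]
    - [[0,0,0],0,-1]
    - [[0,0,0],0,-1]

```text
t: 9.4
eef_pos: [490.2, 372.0, 209.3]
tcp_rot: [3.141, -0.0, 1.501]
ft_force: [-0.4, 0.3, -3.3]
opening: 0.126
grip_force: 30.0
```

Request:
move_arm:
  commands:
    - [[0,0,-0.06],0,-1]
    - [[0,0,-0.03],0,-1]
    - [[0,0,0],0,-1]
    - [[0,0,0],0,-1]

```text
t: 9.73
eef_pos: [490.3, 372.0, 206.9]
tcp_rot: [3.141, -0.0, 1.501]
ft_force: [-1.1, -1.1, 5.7]
opening: 0.123
grip_force: 30.0
```

Contact with the mat: the force went from −3.3 to +5.7 N. I'll open the gripper fully.

Request:
move_arm:
  commands:
    - [[0,0,0],0,1]
    - [[0,0,0],0,1]
    - [[0,0,0],0,1]
    - [[0,0,0],0,1]
    - [[0,0,0],0,1]
    - [[0,0,0],0,1]
    - [[0,0,0],0,1]
    - [[0,0,0],0,1]
    - [[0,0,0.2],0,1]
    - [[0,0,0.5],0,1]
    - [[0,0,0.8],0,1]
    - [[0,0,0.9],0,1]
    - [[0,0,0.9],0,1]
    - [[0,0,0.9],0,1]
    - [[0,0,0.9],0,1]
    - [[0,0,0.9],0,1]
    - [[0,0,0.9],0,1]
    - [[0,0,0],0,1]

```text
t: 11.23
eef_pos: [490.2, 372.0, 419.0]
tcp_rot: [3.135, -0.005, 1.501]
ft_force: [-0.0, -0.7, -0.0]
opening: 0.998
grip_force: 0.0
```

```bash
python3 - <<'E'
from h import *
s=env.state(); print(s["eef_pos"],s["opening"])
p=read_camera("side")
for th,z in(("cover",8),("mat",4)):
  for q in cut_out(th,p)[:1]:
    c=max(cv2.findContours(q["region"].astype(np.uint8),0,1)[0],key=cv2.contourArea); b=cv2.boxPoints(cv2.minAreaRect(c))
    print(th,q["confidence"],atz(p,q["at"],z).round(1),[atz(p,u,z)[:2].round().tolist() for u in b])
E
```

```text
[490.21619488 372.00931346 419.02819141] 0.9980654543035977
cover 0.64 [616.3  13.9   8. ] [[792.0, -304.0], [438.0, -313.0], [449.0, 164.0], [728.0, 172.0]]
```

Request:
move_arm:
  commands:
    - [[0.11,-0.4,0],0.05,1]
    - [[0.11,-0.7,0],0.05,1]
    - [[0.11,-0.9,0],0.05,1]
    - [[0.11,-0.9,0],0.05,1]
    - [[0.11,-0.9,0],0.05,1]
    - [[0.11,-0.9,0],0.05,1]
    - [[0.11,-0.9,0],0.05,1]
    - [[0.11,-0.9,0],0.05,1]
    - [[0.11,-0.9,0],0.05,1]
    - [[0.11,-0.9,0],0.05,1]
    - [[0.11,-0.9,0],0.05,1]
    - [[0.11,-0.9,0],0.05,1]
    - [[0.11,-0.9,0],0,1]
    - [[0.11,-0.9,0],0,1]
    - [[0.11,-0.9,0],0,1]
    - [[0.11,-0.7,0],0,1]
    - [[0.11,-0.4,0],0,1]
    - [[0.11,-0.28,0],0,1]
    - [[0,0,0],0,1]
    - [[0,0,0],0,1]

```text
t: 13.05
eef_pos: [549.6, -53.3, 412.7]
tcp_rot: [-3.141, -0.0, 1.548]
ft_force: [0.2, -0.6, 0.2]
opening: 1.003
grip_force: 0.0
```

```bash
python3 - <<'E'
from h import *
s=env.state(); print(s["eef_pos"],s["tcp_rot"])
S=read_camera("side"); p=read_camera("wrist")
im=np.vstack([cv2.resize(S["image"][220:340,240:440],(640,384))[100:],p["image"][:316]])
cv2.imwrite("pics/d.png",im[:,:,::-1])
for th,z in(("cover",8),("mat",4)):
  for q in cut_out(th,S)[:1]: print(th,q["confidence"],atz(S,q["at"],z).round(1))
for th,z in(("slide_grip",101),("pointer",90),("red_band",90),("chamber",55)):
  for q in search_frame(th,p)[:1]+cut_out(th,p)[:1]: print(th,q["confidence"],q["at"],atz(p,q["at"],z).round(1))
hsv=cv2.cvtColor(p["image"],cv2.COLOR_RGB2HSV)
for nm,m in(("red",cv2.inRange(hsv,(0,180,90),(5,255,255))|cv2.inRange(hsv,(175,180,90),(180,255,255))),("yel",cv2.inRange(hsv,(22,150,100),(35,255,255)))):
  n,l,st,c=cv2.connectedComponentsWithStats(m)
  for i in range(1,n):
    if st[i,4]>12: print(nm,st[i],c[i].round(1))
E
```

```text
[549.59816096 -53.26243597 412.68419565] [-3.14077153e+00 -3.33826788e-04  1.54835575e+00]
cover 0.69 [489.5 365.5   8. ]
mat 0.56 [461.7 443.2   4. ]
slide_grip 0.83 [365.8, 179.4] [587.5 -43.6 101. ]
slide_grip 0.83 [364.9, 177.7] [586.7 -42.  101. ]
pointer 0.96 [365.3, 181.4] [588.4 -48.3  90. ]
pointer 0.95 [366.3, 178.9] [589.3 -45.9  90. ]
red_band 0.59 [355.4, 239.6] [ 579.3 -108.6   90. ]
red_band 0.87 [354.0, 236.5] [ 577.8 -105.2   90. ]
chamber 0.6 [351.0, 123.4] [577.4   3.6  55. ]
chamber 0.67 [348.7, 122.9] [575.1   4.2  55. ]
red [350 225  12  24 249] [355.4 236.4]
```

View pics/d.png

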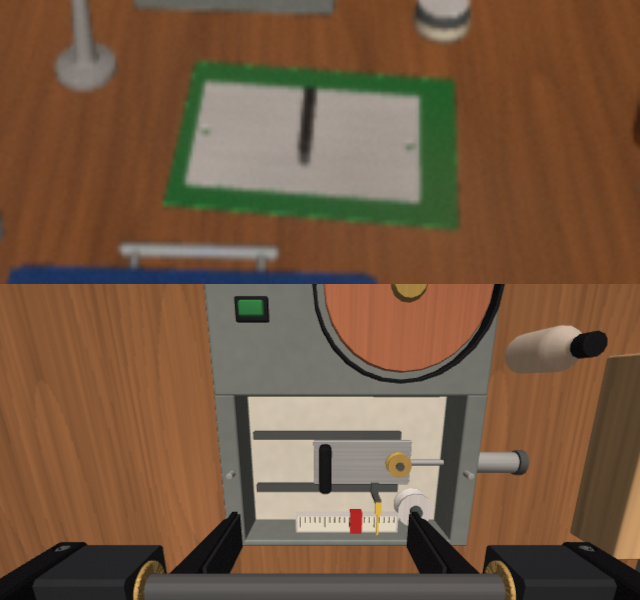

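The cover lies well inside the mat with its handle up. In the wrist picture (subtract 284 from the row), the slide grip is at about (325,185), the yellow pointer at (378,232) and the red clip at (355,236).

```bash
python3 - <<'E'
from h import *
np.set_printoptions(precision=1,suppress=True)
p=read_camera("wrist"); im=p["image"]; hsv=cv2.cvtColor(im,cv2.COLOR_RGB2HSV)
m=np.zeros((400,640),np.uint8); m[150:220,312:340]=im.astype(int).sum(2)[150:220,312:340]<120
n,l,st,c=cv2.connectedComponentsWithStats(m); i=1+st[1:,4].argmax(); print("grip",st[i],c[i])
top=[atz(p,u,101) for u in((c[i][0],st[i][1]),(c[i][0],st[i][1]+st[i][3]))]; print(top)
m=np.zeros((400,640),np.uint8); m[205:255,365:392]=cv2.inRange(hsv,(18,110,90),(38,255,255))[205:255,365:392]
ys,xs=np.nonzero(m); print("ptr px",xs.mean(),ys.min(),ys.max(), xs[ys>235].mean())
yaw=-0.023; ex=np.array([np.cos(yaw),np.sin(yaw),0])
g=np.array([549.3,-52.,90]); 
for z in (75,80,85,90):
    a=atz(p,(xs[ys>235].mean(),240),z); r=atz(p,(355.4,236.4),z); print(z,a,r,"ptr-red",(a-r)@ex,"ptr-grip",(a-top[0])@ex)
E
```

```text
grip [319 160  12  48 556] [324.5 183.7]
[array([550.3, -25.5, 101. ]), array([549.2, -71.3, 101. ])]
ptr px 377.1484375 217 250 376.4848484848485
75 [ 603.3 -117.3   75. ] [ 581.  -112.6   75. ] ptr-red 22.46536944437525 ptr-grip 55.15021608445001
80 [ 602.5 -115.    80. ] [ 580.5 -110.4   80. ] ptr-red 22.110704215662313 ptr-grip 54.28209604283745
85 [ 601.7 -112.7   85. ] [ 580.  -108.2   85. ] ptr-red 21.756038986949378 ptr-grip 53.41397600122478
90 [ 600.9 -110.4   90. ] [ 579.6 -106.    90. ] ptr-red 21.401373758236442 ptr-grip 52.54585595961222
```

Request:
move_arm:
  commands:
    - [[0,0.04,-0.3],0,-0.1]
    - [[0,0,-0.6],0,-0.1]
    - [[0,0,-0.6],0,-0.1]
    - [[0,0,-0.6],0,-0.1]
    - [[0,0,-0.6],0,-0.1]
    - [[0,0,0],0,-0.1]
    - [[0,0,0],0,-0.1]
    - [[0,0,0],0,-0.1]
    - [[0,0,-0.6],0,-0.1]
    - [[0,0,-0.6],0,-0.1]
    - [[0,0,-0.5],0,-0.1]
    - [[0,0,-0.3],0,-0.1]
    - [[0,0,-0.2],0,-0.1]
    - [[0,0,-0.09],0,-0.1]
    - [[0,0,0],0,-0.1]

```text
t: 14.95
eef_pos: [549.8, -52.3, 263.7]
tcp_rot: [3.141, 0.0, 1.549]
ft_force: [-0.4, 0.3, -0.4]
opening: 0.449
grip_force: 0.0
```

Request:
move_arm:
  commands:
    - [[0,0,0],0,-1]
    - [[0,0,0],0,-1]
    - [[0,0,0],0,-1]
    - [[0,0,0],0,-1]
    - [[0,0,0],0,-1]
    - [[0,0,0],0,-1]
    - [[0,0,0],0,-1]
    - [[0,0,0],0,-1]
    - [[0,0,0],0,-1]
    - [[0,0,0],0,-1]
    - [[0,0,0],0,-1]

```text
t: 15.87
eef_pos: [549.8, -52.3, 263.7]
tcp_rot: [3.141, 0.0, 1.549]
ft_force: [2.5, 1.4, 3.1]
opening: 0.123
grip_force: 30.0
```

```bash
cat >> h.py <<'E'
def gap():
    p=read_camera("wrist"); hsv=cv2.cvtColor(p["image"],cv2.COLOR_RGB2HSV)
    r=cv2.inRange(hsv,(0,170,70),(5,255,255))|cv2.inRange(hsv,(175,170,70),(180,255,255)); y=cv2.inRange(hsv,(18,110,90),(38,255,255)); out=[]
    for n,m in(("red",r),("yel",y)):
        k,l,st,c=cv2.connectedComponentsWithStats(m)
        for i in range(1,k):
            if st[i,4]>30: print(n,st[i],c[i].round(1),atz(p,c[i],86).round(1))
    return p
E
python3 - <<'E'
from h import *
s=env.state(); print(s["eef_pos"],s["ft_force"],s["opening"],s["grip_force"])
save(gap(),"e.png")
E
```

```text
[549.80212947 -52.25772314 263.66555705] [2.47264019 1.4351852  3.09058398] 0.12264317140236443 30.000640153884888
yel [ 429  221   50   48 1518] [453.2 243.5] [617.8 -45.3  86. ]
yel [295 277   7  55 233] [297.5 303.3] [534.4 -79.8  86. ]
yel [347 277   7  56 248] [350.6 304.1] [564. -81.  86.]
yel [ 127  346  319   12 2453] [311.7 353.1] [ 541.2 -113.9   86. ]
```

View pics/e.png

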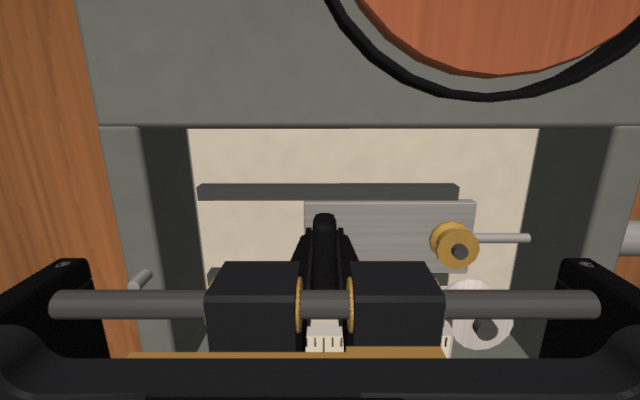

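The grip is held firmly; the gripper hides the pointer from the wrist camera. I'll draw it forward 21.7 mm.

Request:
move_arm:
  commands:
    - [[-0.06,0.002,0],0,-1]
    - [[-0.12,0.003,0],0,-1]
    - [[-0.12,0.003,0],0,-1]
    - [[-0.12,0.003,0],0,-1]
    - [[-0.12,0.003,0],0,-1]
    - [[-0.12,0.003,0],0,-1]
    - [[-0.06,0.002,0],0,-1]
    - [[0,0,0],0,-1]
    - [[0,0,0],0,-1]
    - [[0,0,0],0,-1]

```text
t: 16.75
eef_pos: [528.7, -51.8, 263.7]
tcp_rot: [3.139, 0.0, 1.548]
ft_force: [7.1, 0.8, 0.3]
opening: 0.125
grip_force: 30.0
```

```bash
python3 - <<'E'
from h import *
s=env.state(); print(s["eef_pos"],s["ft_force"],s["opening"],s["grip_force"])
w=gap(); P=[read_camera(n) for n in("top","side")]
im=np.vstack([cv2.resize(P[0]["image"][165:215,305:365],(336,280),interpolation=cv2.INTER_CUBIC),cv2.resize(P[1]["image"][180:240,275:347],(336,280),interpolation=cv2.INTER_CUBIC)])
ww=cv2.resize(w["image"],(448,280)); im=np.hstack([im,np.vstack([ww,ww*0])])
cv2.imwrite("pics/f.png",im[:,:,::-1])
E
```

```text
[528.6815746  -51.79758698 263.67010158] [7.13651629 0.76123414 0.34916763] 0.12487083575302235 30.00003308057785
yel [ 429  221   50   48 1518] [453.1 243.5] [597.  -44.9  86. ]
yel [295 277   7  55 228] [297.5 303.6] [513.6 -79.5  86. ]
yel [347 277   7  56 242] [350.6 303.9] [543.2 -80.4  86. ]
yel [ 127  346  319   12 2414] [314.4 353.1] [ 521.9 -113.5   86. ]
```

View pics/f.png

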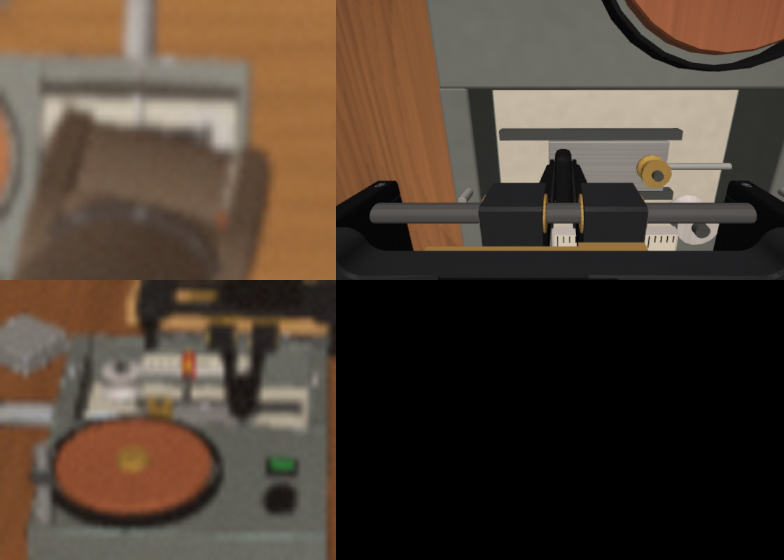

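The side view shows the yellow pointer centred over the red clip, at (188,365) in the crop. The slide moved 21.1 mm of the 21.7 mm measured, and the grip is firm at 30 N. I'll hand it in.

```bash
python3 -c "
from cell import env
print(env.job_done())"
```

```text
the job is handed in; nothing more can be done
None
```

The job is handed in (no verdict came back): the cover plate lies flat, handle up, on the green mat, and the arm is holding the tension slide against its spring with the yellow pointer over the red index clip, by my estimate within about 1 mm.

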